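# Pay back a bench winch by its pawl

### The arm

A 6-joint arm with a two-finger parallel gripper is mounted at the origin on a cart in front of the work surface, level with it; the furniture and walls round the work are solid. World frame = base frame: x ahead of the robot, y to its left, z up, the work surface at z = 0. Lengths are in m, angles in rad, forces in N, time in s.
With the tool pointing down it reaches from about 0.25 to 0.725 m from the base axis. Payload 9.7 kg.
Tool frame: the origin (TCP) lies at the very end of the fingers, on their centre line; the grasp point (between the pads) lies env.tcp_to_grasp behind it (env.tcp_to_grasp is the distance from the TCP to the grasp point, in m); z points along the fingers, y is the direction in which the jaws open and shut (so a half turn about z gives the same grasp; the last joint's range is limited). The gripper opens to 85 mm and grips with 20 to 120 N. Pads are 22 mm wide; open, the fingers measure 114 mm over their backs; the gripper's body (76 mm by 85 mm) begins 54 mm behind the grasp point. The pads swing forward as they close: fully open they stand 13 mm farther back than shut.
Start: joints at [-1.288, 0.087, 0.176, 1.66, 0, 1.571], TCP at [0.153, -0.528, 0.231] pointing down, gripper open.
Joint ranges: [-3.13, 3.13], [-0.85, 1.81], [-1.15, 1.24], [-2.2, 2.28], [-1.44, 1.52], [-3.14, 3.14]. Speed limits (rad/s): [2.22, 2.22, 2.57, 3.14, 3.14, 3.14].

### API

Orientations are given as a 3x3 rotation matrix whose columns are the frame's x, y, z axes.
In Python, from rig import env gives the robot as it stands. The module is installed in compiled form; this text tells all that it offers. Calls block until the motion is done:
- env.move_to(position, orientation): joint-space move of the TCP to a pose.
- env.move_l(position, velocity=0.15, orientation=None, f_stop=None): straight line of the TCP; orientation=None keeps the orientation; velocity is the mean speed in m/s. With f_stop (N) it stops when the force on the tool has changed by that much, and returns True; else False.
- env.set_joints(angles): joint-space move.
- env.grip(opening, grasp_force=None): finger opening in m; grasp_force is the grip in N (None keeps the last); returns when the fingers have stopped.
- env.pause(seconds).
- env.solve_ik(position, orientation): joint angles nearest the present ones, or None.
- env.get_state(): the state.
- env.snapshot(name): name is "side" or "top"; returns a dict with "color" (480x640x3 uint8, red, green, blue), "intrinsics" (3x3 intrinsics, pixels), "world_to_cam" (4x4, takes a point from world to camera coordinates). Camera axes: x right, y up, looking along -z (the intrinsics and any distortion apply to the point x, -y, -z); pixel columns grow to the right and rows downward; lengths in m; the calibration is good to about 2 mm. A picture is of the moment at which its call begins. There is no depth.
A pose or a line that the arm cannot do raises env.IKError and nothing moves.
- env.hand_in(): hands the job in, once; it reports no verdict.
Trained networks look in the newest picture that a camera, given by its name, has taken for a name from the list of things; names that differ only in an ending like _2 or _b are one class to them, and where a whole thing is asked for, a point or a joint stands for the part that bears it (a point fixed in the world has none). Each returns a list of dicts, best first, with "score" (0 to 1); they miss things now and then, are a little off and sometimes report something else, mostly with a low value. They report only what shows in the picture. A call takes as long as a camera call.
- env.regions_of(thing, camera): "region" (480x640 bool, what is visible of it) and "extent" ([left, top, right, bottom] in pixels, round what is visible of it).
The state is a dict: "clock": time; "joint_pos": joint angles; "dq": joint speeds; "effort": joint torques, N m; "position": TCP position; "tcp_rot": TCP orientation; "contact_force": force on the tool from outside, world axes, zero at the start; "torque": the same for the moment, N m; "gripper_width": finger opening in m.
Only numpy, scipy, OpenCV 4.12 (cv2) and the standard library are available. Lean on these libraries where they do the work, as an engineer would, in place of code of your own. Each camera call takes 0.05 s, during which the arm holds its last target. There are 200 camera calls.

### The job

The drum of the blue bench winch is wound too far: throw its yellow pawl over onto the back stop and turn the crank back (top of the wheel away from the robot) until the red tooth is just short of the white pointer. Then drop the pawl in again and push the crank gently on against it, with roughly 10 N for about a second, so that the red tooth stands at the pointer and the pawl is proved to hold. Let go with the pawl fully home; never strain the pawl, and leave the can, jar and mushrooms where they are.

Things in the scene. Friction and masses are not known exactly. Their poses are not given: they have to be found in the camera images.
- winch: blue steel bench winch fixed to the table (base plate 180 x 130 x 8 mm, tallest plate 160 mm). Origin on the table under the middle of the axle. x: square to the axle (away from the robot at yaw 0); y: along the axle, from crank (-y) to toothed wheel (+y); z up. The white pointer is a small wedge on the frame just outside the wheel's teeth, 30 deg from straight up towards -x.
- axle (a point): centre of the axle, 95 mm above the table; axes as the winch. The drum, its wheel and its crank turn about the y axis through this point.
- crank_handle (a point): middle of the crank's black handle sleeve, 17 mm diameter, 48 mm long, along the winch's y, turning freely on its pin. It circles the axle at radius 60 mm, 82 mm to the -y side. With drum_angle = q it lies 60*sin(0.15 - q) mm along the winch's x from the axle and 60*cos(0.15 - q) mm above it. The steel crank arm lies at y = -49 to -55 mm.
- pawl_handle (a point): middle of the pawl's black lifting sleeve, 12 mm diameter, 40 mm long, along the winch's y, turning freely on its pin, 56 mm to the +y side (the wheel's outer face is at +34 mm). It swings about the pawl's pivot, 56 mm along the winch's x and 53 mm above the axle: with pawl_angle = p it lies 42*cos(p + 0.05) mm towards -x of the pivot and 42*sin(p + 0.05) mm above it.
- can: drink can standing behind the winch, 53 mm diameter, 134 mm high; origin at the underside's centre; not to be moved
- jar: spice jar standing behind the winch, 44 mm diameter, 109 mm high; origin at the underside's centre; not to be moved
- mushroom_a: brown mushroom cap at the wheel side of the winch, 57 x 48 x 30 mm; origin at its underside; not to be moved
- mushroom_b: brown mushroom cap at the crank side of the winch, 58 x 52 x 31 mm; origin at its underside; not to be moved
- drum_angle (a joint): angle of drum and crank, rad; about 0 = red tooth at the pointer. The wheel is clamped on the shaft up to 0.17 rad off either way, different each time and not shown here, so the seated tooth is felt anywhere from -0.18 to 0.17. Positive = wound too far, starts at 1.0 to 1.5; turning back lowers it (handle over the top, away from the robot). Stays where left. Drop the pawl at 0.24 to 0.32.
- pawl_angle (a joint): angle of the pawl, rad; 0 = nose fully home between two teeth (up to 0.21 while it rides on a tooth's back); grows as it is lifted up and over, away from the robot. It weighs 0.12 kg and falls of itself: towards the wheel below about 1.5, onto its back stop at 2.3 above about 1.8, where it stays. With it down the drum can be wound on but not turned back past a tooth face.
- drum: drum with its crank and ratchet wheel; origin at the axle's centre, turns with the drum (drag 0.1 N m). Wheel: aluminium, 12 saw teeth 0.524 rad apart, one of them red, 92 mm over the tips, 68 mm at the roots, at y = 22 to 34 mm. With a tooth face on the seated pawl and the red tooth's tip at the pointer the drum is right.
- pawl: yellow pawl, 11 mm thick, in the plane of the wheel; origin on its pivot axis, at y = 0 of the winch. The nose is 54 mm from the pivot and stops a tooth face at 39 mm radius. To prove it, the tooth bears on it with 6 to 20 N (a push of about 6 to 14 N at the crank handle along its circle) for over half a second; more than 35 N damages it.

How it is judged:
On the way, in this order (a step that is already met when the one before it is completed fails the run):
1. the pawl is thrown over and stays on its back stop (value of joint pawl_angle above 2.1 rad), for 0.2 s.
2. with the pawl thrown over, the drum is turned back to about one tooth or less from the mark (value of joint pawl_angle above 1.9 rad and value of joint drum_angle between -0.35 and 0.6 rad), for 0.2 s.
3. the pawl is down in its tooth and the red tooth stands at the pointer, and the wheel is pressed on the pawl with 6 to 20 N (value of joint pawl_angle below 0.07 rad and value of joint drum_angle between -0.23 and 0.23 rad and contact force between drum and pawl between 6 and 20 N), for 0.5 s.
At the end, for the whole second after the job is handed in: The pawl is home between two teeth (pawl_angle below 0.07 rad), the red tooth stands at the pointer (drum_angle within 0.23 rad of 0), the drum is at rest; can, jar and mushrooms stand within 15 mm of where they were (value of joint pawl_angle below 0.07 rad and value of joint drum_angle between -0.23 and 0.23 rad and velocity of joint drum_angle between -0.05 and 0.05 rad/s and distance of each of can, jar, mushroom_a, mushroom_b from where it was at the start of the episode below 0.015 m); the robot touches nothing.
It fails at once if the wheel is forced against the pawl with more than 35 N (contact force between drum and pawl above 35 N).
It fails at once if a bystander is shifted by more than 15 mm (distance of any of can, jar, mushroom_a, mushroom_b from where it was at the start of the episode above 0.015 m).
It also fails if it takes over 72 s, if anything falls off the work surface, if the arm or the gripper's body presses on something with over 40 N, if the wrist force passes 120 N, or if a joint passes its speed limit or range.

## Working session

There is one attempt and no reset: what is moved stays moved. The work goes in short steps, each a Python script; the robot and the scene stay as the last script left them, time stands still between calls to the robot, and variables do not carry over. Pictures are saved under pics/ and viewed, about 8 in all and at most 12, crops included, and the job is handed in when it is done.

```bash
mkdir -p pics; ls; python3 - <<'E'
from rig import env
import cv2,numpy as np
print(env.tcp_to_grasp, env.get_state())
for c in ["side","top"]:
    s=env.snapshot(c); cv2.imwrite(f"pics/{c}0.png",s["color"][:,:,::-1])
    print(c,s["intrinsics"].tolist(),np.round(s["world_to_cam"],4).tolist(), [k for k in s])
    for t in ["winch","drum","pawl","can","jar","mushroom_a","crank_handle","pawl_handle"]:
        print(t,[(round(r["score"],2),r["extent"]) for r in env.regions_of(t,c)][:3])
E
```

```text
pics
0.0187 {'clock': 0.0, 'joint_pos': array([-1.28799406e+00,  8.74746298e-02,  1.75137457e-01,  1.65982555e+00,
       -6.38377876e-06,  1.57080935e+00]), 'dq': array([-0.00021439, -0.00042829, -0.00060077, -0.00074812,  0.00058496,
        0.00013262]), 'effort': array([ 3.98297561e-04, -5.20392287e+01,  4.64799142e+01,  1.64695247e-02,
        3.07188770e-05,  1.21109889e-05]), 'position': array([ 0.15340805, -0.52792437,  0.23057679]), 'tcp_rot': array([[ 9.60280876e-01,  2.79034925e-01, -3.87420818e-04],
       [ 2.79035194e-01, -9.60279982e-01,  1.31034096e-03],
       [-6.40156540e-06, -1.36639941e-03, -9.99999066e-01]]), 'contact_force': array([-0.47517874, -0.24706644,  0.19093692]), 'torque': array([-0.00499419, -0.0054164 , -0.02212797]), 'gripper_width': 0.08528757770810654}
side [[485.6473537144816, 0.0, 325.8304897431726], [0.0, 485.6473537144816, 238.75345153537538], [0.0, 0.0, 1.0]] [[0.8965, -0.4429, -0.0079, -0.6252], [0.2935, 0.5805, 0.7595, -0.2063], [-0.3318, -0.6832, 0.6504, -0.866], [0.0, 0.0, 0.0, 1.0]] ['color', 'intrinsics', 'world_to_cam']
winch [(0.65, [
[... 423 characters left out ...]
0, 311.3968557071649], [0.0, 542.153199746773, 236.4926970418406], [0.0, 0.0, 1.0]] [[0.0284, -0.9996, -0.003, -0.0934], [0.9963, 0.028, 0.0816, -0.625], [-0.0815, -0.0053, 0.9967, -0.9673], [0.0, 0.0, 0.0, 1.0]] ['color', 'intrinsics', 'world_to_cam']
winch [(0.87, [282.3, 241.9, 394.2, 347.9])]
drum [(0.93, [304.6, 276.0, 395.8, 342.5])]
pawl [(0.75, [280.0, 252.4, 318.0, 294.2])]
can [(0.56, [380.8, 181.7, 417.9, 221.6])]
jar [(0.74, [333.1, 193.8, 362.2, 227.3]), (0.58, [403.0, 317.6, 432.7, 341.3])]
mushroom_a [(0.97, [401.0, 318.7, 431.3, 340.6]), (0.74, [220.2, 266.0, 249.5, 292.0])]
crank_handle [(0.73, [305.3, 278.5, 395.2, 338.4])]
pawl_handle [(0.94, [282.1, 253.6, 319.7, 293.2])]
```

```bash
python3 - <<'E'
import cv2
a=cv2.imread("pics/top0.png")[160:360,200:460]; b=cv2.imread("pics/side0.png")[190:350,200:410]
cv2.imwrite("pics/t1.png",cv2.resize(a,None,fx=3,fy=3,interpolation=cv2.INTER_CUBIC))
cv2.imwrite("pics/s1.png",cv2.resize(b,None,fx=3.7,fy=3.7,interpolation=cv2.INTER_CUBIC))
E
```

```text
(no output)
```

View pics/t1.png

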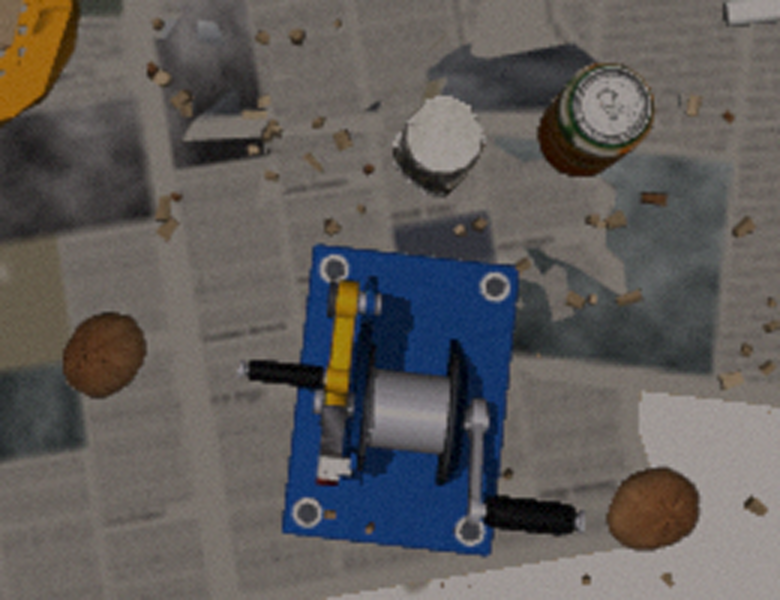

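View pics/s1.png

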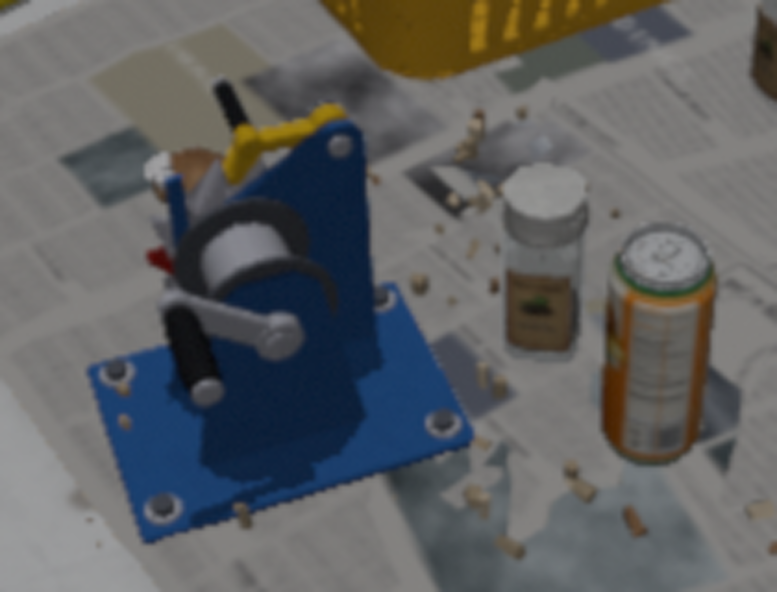

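```bash
cat > h.py <<'E'
import numpy as np
def proj(s,P):
    P=np.atleast_2d(P); c=(s["world_to_cam"]@np.c_[P,np.ones(len(P))].T)[:3]
    K=s["intrinsics"]; return np.c_[K[0,0]*c[0]/-c[2]+K[0,2], K[1,1]*-c[1]/-c[2]+K[1,2]]
def crank(q,y=-.082): return np.array([.06*np.sin(.15-q),y,.095+.06*np.cos(.15-q)])
def pawl(p,y=.056): return np.array([.056-.042*np.cos(p+.05),y,.148+.042*np.sin(p+.05)])
def W(pose,P):
    x,y,t=pose[:3]; c,s=np.cos(t),np.sin(t); P=np.asarray(P)
    return np.array([x+c*P[0]-s*P[1],y+s*P[0]+c*P[1],P[2]])
E
python3 - <<'E'
from rig import env
from h import *
from scipy.optimize import least_squares
S={c:env.snapshot(c) for c in("top","side")}
t=lambda a,b:np.array([a/3+200,b/3+160]); s=lambda a,b:np.array([a/3.7+200,b/3.7+190])
def model(v):
    pose=v[:3];q,p,ox,oy=v[3:7]
    C=[[ox+i*.09,oy+j*.065,.008] for i,j in((1,1),(1,-1),(-1,-1),(-1,1))]
    return C,crank(q,-.058),crank(q,-.106),pawl(p,.036),pawl(p,.076),pose
obs=[("top",0,t(317,245)),("top",1,t(518,265)),("top",2,t(491,555)),("top",3,t(283,532)),
("side",0,None),("side",1,s(470,437)),("side",2,s(145,540)),("side",3,s(92,370)),
("top","ca",t(487,510)),("top","cb",t(577,518)),("side","cb",s(206,388)),
("top","pb",t(248,370)),("side","pb",s(222,88))]
def res(v,full=False):
    C,ca,cb,pa,pb,pose=model(v); r=[]
    for c,k,o in obs:
        if o is None: continue
        P={"ca":ca,"cb":cb,"pa":pa,"pb":pb}.get(k) if isinstance(k,str) else C[k]
        r.append(proj(S[c],W(pose,P))[0]-o)
    return np.array(r) if full else np.ravel(r)
f=least_squares(res,[.6,-.12,-.1,1.2,.05,0,0],loss="soft_l1")
print(np.round(f.x,4)); print(np.round(res(f.x,True),1))
g=least_squares(lambda u:res(np.r_[u,0,0]),f.x[:5],loss="soft_l1");print(np.round(g.x,4),g.cost,f.cost)
print(np.round(res(np.r_[g.x,0,0],True),1))
for c,dia,h in(("can",.053,.134),("jar",.044,.109)):
    pass
pose=f.x
# bystanders by region centres on top at height
for n,h in(("can",.134),("jar",.109),("mushroom_a",.015)):
    for r in env.regions_of(n,"top")[:2]:
        e=r["extent"]; print(n,r["score"],e)
E
```

```text
[ 0.5219 -0.1083 -0.0756  1.0559  0.0132  0.0053 -0.0121]
[[-1.3 -1.1]
 [ 1.2 -0.6]
 [ 1.   0.3]
 [-0.2  0.5]
 [ 2.9 -0.3]
 [-1.   0.5]
 [-2.6 -1.7]
 [ 0.  -0.3]
 [-0.3  0.2]
 [-0.1 -0.1]
 [ 0.5 -0.2]
 [-0.3 -0. ]]
[ 0.5243 -0.117  -0.0746  1.1307  0.1175] 35.52967061872702 8.162972028271055
[[-3.4 -0.1]
 [-0.9  0.4]
 [-1.1  1.3]
 [-2.3  1.6]
 [ 1.1 -1.3]
 [-2.6 -0.6]
 [-4.2 -2.6]
 [ 5.1 -0.2]
 [ 4.7  0.2]
 [ 1.8  4.9]
 [ 5.8 -1.8]
 [ 2.5  0.3]]
can 0.86 [377.8, 180.3, 419.9, 220.5]
jar 0.88 [330.0, 193.2, 364.8, 227.7]
jar 0.34 [306.6, 283.8, 395.3, 336.4]
mushroom_a 0.59 [217.5, 263.8, 251.0, 292.2]
mushroom_a 0.58 [403.3, 318.5, 432.5, 342.8]
```

```bash
cat >> h.py <<'E'
from rig import env
pose=np.array([.5219,-.1083,-.0756]); G=env.tcp_to_grasp
ct,st=np.cos(pose[2]),np.sin(pose[2]); X=np.array([ct,st,0])
SGN=1
def R():
    return np.c_[SGN*np.array([-st,ct,0]),SGN*X,[0,0,-1.]]
def tcp(P,off=(0,0)): # grasp point at winch-frame P -> TCP world
    return W(pose,np.array(P)+[off[0],0,off[1]])-[0,0,G]
def F(n=4):
    f=np.zeros(3)
    for _ in range(n): f+=env.get_state()["contact_force"]/n
    return np.array([f@X, f[1]*ct-f[0]*st, f[2]])   # winch axes
def st_(m=""):
    s=env.get_state(); print(m,"t",round(s["clock"],2),"pos",np.round(s["position"],4),"F",np.round(F(),1),"w",round(s["gripper_width"],4),flush=True)
E
python3 - <<'E'
import h; from h import *
st_()
best=None
for sg in(1,-1):
    h.SGN=sg; q=env.solve_ik(tcp(pawl(0,.058),(0,.08)),R()); print(sg,None if q is None else np.round(q,2))
    if q is not None and (best is None or abs(q-env.get_state()["joint_pos"]).max()<best[0]): best=(abs(q-env.get_state()["joint_pos"]).max(),sg)
h.SGN=best[1]; print(best)
for p in (0,.5,1,1.5,2,2.2): print(p, env.solve_ik(tcp(pawl(p,.058)),R()) is not None)
for q in(1.06,.28,-.2): print(q, env.solve_ik(tcp(crank(q)),R()) is not None)
env.move_to(tcp(pawl(0,.058),(0,.08)),R()); st_("above")
env.grip(.045,20); st_("grip")
b=env.move_l(tcp(pawl(.01,.058)),.08,f_stop=6); st_(f"down {b}")
s=env.snapshot("side"); import cv2; cv2.imwrite("pics/s2.png",cv2.resize(s["color"][130:310,170:390,::-1],None,fx=3,fy=3,interpolation=cv2.INTER_CUBIC))
E
sed -i "s/^SGN=.*/SGN=1/" h.py
```

```text
t 1.15 pos [ 0.1535 -0.5281  0.2313] F [-0.2  0.1  0.7] w 0.0857
1 [-0.1   0.06  0.11  1.62  0.    1.55]
-1 [-0.1   0.06  0.11  1.62  0.   -1.59]
(np.float64(1.1929349897117008), 1)
0 True
0.5 True
1 True
1.5 True
2 True
2.2 True
1.06 True
0.28 True
-0.2 True
above t 3.35 pos [ 0.5402 -0.0523  0.2114] F [-0.6 -0.  -0.5] w 0.0852
grip t 3.83 pos [ 0.5403 -0.0516  0.2114] F [-0.3  0.4  0.9] w 0.045
down False t 4.97 pos [ 0.5406 -0.0515  0.1325] F [1.  0.8 0.2] w 0.0449
```

View pics/s2.png

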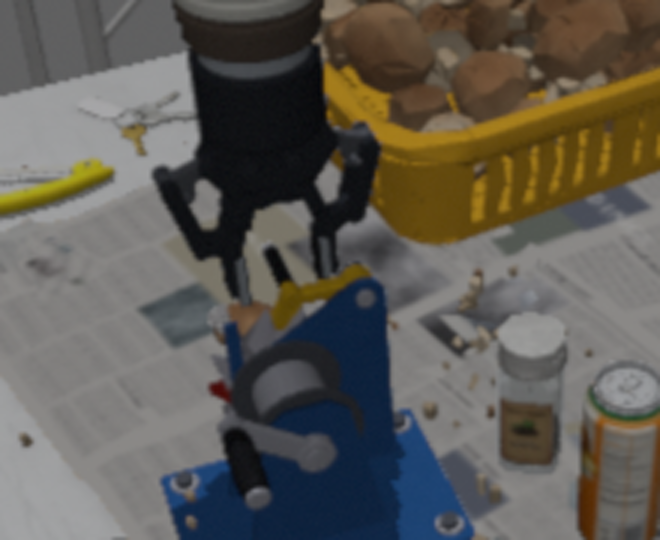

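The pawl sleeve (275,262) lies between the two pads (240 and 325), as wanted. Now I close and swing it over.

```bash
python3 - <<'E'
from h import *
env.grip(.0,25); st_("gripped")
off=np.zeros(2)
for p in np.arange(.15,2.26,.15):
    env.move_l(tcp(pawl(p,.058),off),.08)
    f=F(); u=np.array([-np.cos(p+.05),np.sin(p+.05)])
    fr=f[0]*u[0]+f[2]*u[1]; off+=np.clip(fr*1e-4,-.001,.001)*u
    print(round(p,2),np.round(f,1),round(fr,1),np.round(off*1e3,1),round(env.get_state()["gripper_width"],4))
st_("end")
s=env.snapshot("side"); import cv2; cv2.imwrite("pics/s3.png",cv2.resize(s["color"][130:310,170:390,::-1],None,fx=3,fy=3,interpolation=cv2.INTER_CUBIC))
E
```

```text
gripped t 5.41 pos [ 0.5395 -0.0514  0.132 ] F [-5.5  1.3  3.2] w 0.0107
0.15 [-6.6  0.2  0.8] 6.7 [-0.7  0.1] 0.011
0.3 [-5.5  0.8  1.4] 5.7 [-1.2  0.3] 0.011
0.45 [-1.3  0.6 -0.1] 1.1 [-1.3  0.4] 0.0113
0.6 [-1.3 -0.4 -0.6] 0.7 [-1.3  0.4] 0.011
0.75 [ 0.9 -1.6 -1.6] -1.7 [-1.2  0.3] 0.0111
0.9 [-0.8 -2.1 -0.1] 0.3 [-1.2  0.3] 0.0114
1.05 [-0.3 -1.9  0.6] 0.7 [-1.3  0.4] 0.0106
1.2 [-0.4 -1.7 -0.2] -0.1 [-1.3  0.4] 0.0112
1.35 [-0. -3.  1.] 1.0 [-1.3  0.5] 0.0114
1.5 [-0.3 -3.7  0.3] 0.3 [-1.3  0.5] 0.0113
1.65 [ 0.1 -3.7  0.4] 0.4 [-1.3  0.5] 0.0108
1.8 [ 0.3 -4.8  0.3] 0.4 [-1.3  0.6] 0.0112
1.95 [-0.  -4.8 -0.1] -0.1 [-1.3  0.6] 0.0107
2.1 [ 0.4 -4.6  0.3] 0.4 [-1.2  0.6] 0.0109
2.25 [ 0.5 -5.6 -0.5] -0.1 [-1.3  0.6] 0.0112
end t 9.16 pos [ 0.6087 -0.0569  0.1613] F [ 0.5 -5.6 -0.5] w 0.0112
```

View pics/s3.png

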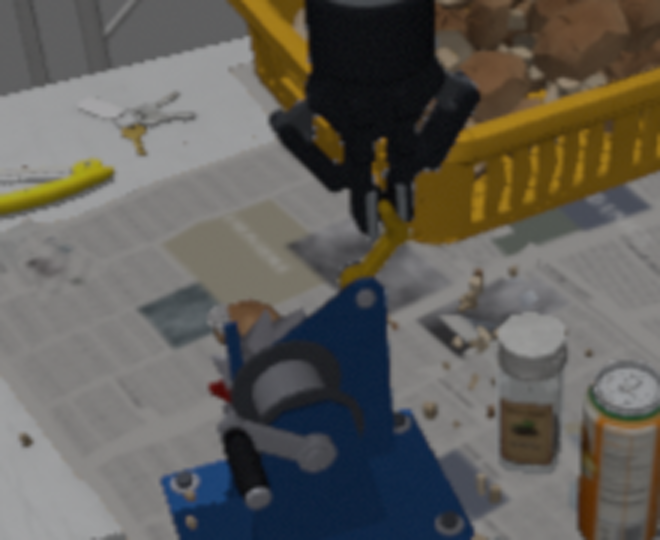

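```bash
sed -i 's/^pose=.*/pose=np.array([.5219-.0013,-.1083+.0001,-.0756]); ZO=.0006; import cv2/; s/def tcp(P,off=(0,0)).*/def tcp(P,off=(0,0)):/; s/-\[0,0,G\]/-[0,0,G-ZO]/' h.py; cat >> h.py <<'E'
def pic(n):
    s=env.snapshot("side"); cv2.imwrite(f"pics/{n}.png",cv2.resize(s["color"][130:310,170:390,::-1],None,fx=3,fy=3,interpolation=cv2.INTER_CUBIC))
E
python3 - <<'E'
from h import *
Y=-.084
env.grip(.045,20); st_("released")
p=env.get_state()["position"]; env.move_l(p+[0,0,.06],.15)
env.move_to(tcp(crank(1.06,Y),(0,.07)),R())
b=env.move_l(tcp(crank(1.06,Y)),.1,f_stop=6); st_(f"down {b}")
env.grip(0,20); st_("gripped"); pic("s4")
E
```

```text
released t 9.63 pos [ 0.6087 -0.0564  0.1613] F [ 0.4  0.1 -1.3] w 0.0447Traceback (most recent call last):
  File "<stdin>", line 5, in <module>
  File "h.py", line 17, in tcp
    return W(pose,np.array(P)+[off[0],0,off[1]])-[0,0,G-ZO]
                                                      ^
NameError: name 'G' is not defined
```

```bash
echo 'G=env.tcp_to_grasp' >> h.py
python3 - <<'E'
from h import *
Y=-.084
env.move_to(tcp(crank(1.06,Y),(0,.07)),R())
b=env.move_l(tcp(crank(1.06,Y)),.1,f_stop=6); st_(f"down {b}")
env.grip(0,20); st_("gripped"); pic("s4")
E
```

```text
down False t 11.84 pos [ 0.4674 -0.1884  0.1144] F [-0.2  0.4 -0.1] w 0.0446
gripped t 12.2 pos [ 0.4671 -0.1885  0.1143] F [-3.  -0.3  3.3] w 0.0162
```

View pics/s4.png

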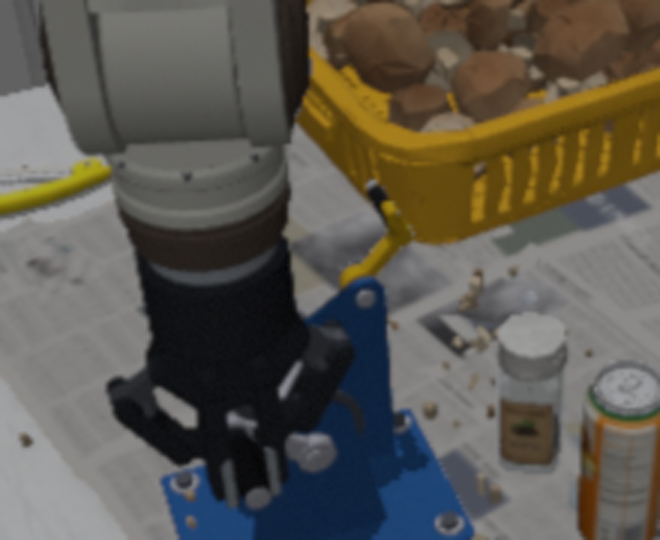

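The pawl rests on its back stop and the pads hold the crank sleeve (end cap at 258,495). Now I turn it back.

```bash
python3 - <<'E'
from h import *
Y=-.084; off=np.zeros(2)
for q in np.r_[np.arange(.98,.29,-.1),.28]:
    env.move_l(tcp(crank(q,Y),off),.06); env.pause(.05)
    f=F(); a=.15-q; u=np.array([np.sin(a),np.cos(a)])
    fr=f[0]*u[0]+f[2]*u[1]; ft=f[0]*u[1]-f[2]*u[0]; off+=np.clip(fr*1e-4,-.001,.001)*u
    print(round(q,2),np.round(f,1),"rad",round(fr,1),"tan",round(ft,1),np.round(off*1e3,1))
env.pause(.3); st_("end"); pic("s5")
E
```

```text
0.98 [-4.2 -1.2  5.3] rad 6.7 tan 1.1 [-0.5  0.4]
0.88 [ 0.8 -1.7  1.4] rad 0.5 tan 1.6 [-0.5  0.5]
0.78 [ 2.6 -3.8 -0.9] rad -2.2 tan 1.6 [-0.4  0.3]
0.68 [ 2.1 -3.1 -0.1] rad -1.1 tan 1.7 [-0.3  0.2]
0.58 [ 1.3 -4.1  0.7] rad 0.1 tan 1.5 [-0.3  0.2]
0.48 [ 1.9 -5.4  0.6] rad -0.1 tan 2.0 [-0.3  0.2]
0.38 [ 1.2 -5.3  0.8] rad 0.5 tan 1.4 [-0.4  0.3]
0.28 [ 1.7 -5.8 -0.4] rad -0.6 tan 1.7 [-0.3  0.2]
end t 14.95 pos [ 0.5063 -0.1916  0.1368] F [ 1.6 -5.2 -0.5] w 0.0159
```

View pics/s5.png

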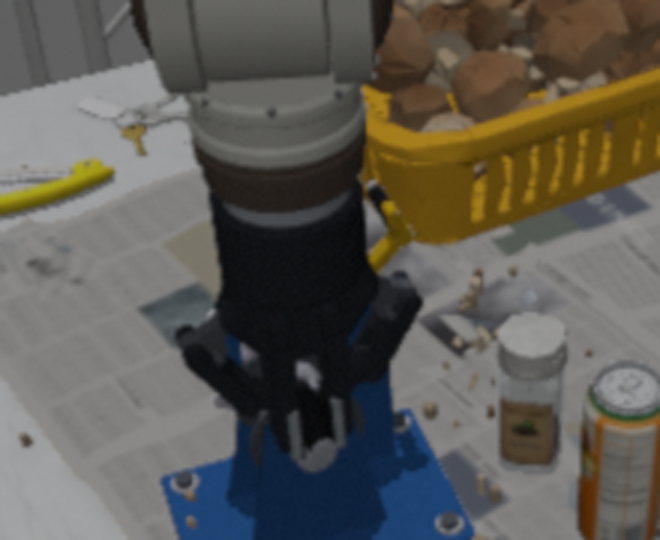

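```bash
python3 - <<'E'
from h import *
env.grip(.045,20); p=env.get_state()["position"]; env.move_l(p+[0,0,.08],.15); st_("up")
env.move_to(tcp(pawl(2.3,.058),(0,.06)),R())
b=env.move_l(tcp(pawl(2.3,.058)),.1,f_stop=6); st_(f"down {b}")
env.grip(0,25); st_("gripped")
off=np.zeros(2)
for p in np.r_[np.arange(2.15,.3,-.15),np.arange(.29,-.06,-.03)]:
    env.move_l(tcp(pawl(p,.058),off),.08); env.pause(.03)
    f=F(); u=np.array([-np.cos(p+.05),np.sin(p+.05)]); tg=np.array([u[1],-u[0]])
    fr=f[0]*u[0]+f[2]*u[1]; ft=f[0]*tg[0]+f[2]*tg[1]; off+=np.clip(fr*1e-4,-.001,.001)*u
    print(round(p,2),np.round(f,1),"rad",round(fr,1),"tan",round(ft,1),np.round(off*1e3,1))
    if p<.35 and ft>2.5: break
st_("end"); pic("s6")
E
```

```text
up t 16.07 pos [ 0.506  -0.191   0.2158] F [-0.4  0.9 -0.4] w 0.0451
down False t 17.54 pos [ 0.6104 -0.0571  0.1606] F [0.2 0.4 0.6] w 0.0447
gripped t 17.93 pos [ 0.6106 -0.0568  0.1604] F [-0.2  1.   2.6] w 0.011
2.15 [2.8 0.7 4.2] rad 5.0 tan -0.2 [0.3 0.4]
2.0 [1.9 1.2 2.7] rad 3.3 tan 0.4 [0.4 0.7]
1.85 [-0.3  1.5  2.9] rad 2.6 tan -1.2 [0.5 0.9]
1.7 [-0.6  1.7  1.6] rad 1.5 tan -0.9 [0.6 1.1]
1.55 [-0.6  1.9 -0.3] rad -0.3 tan -0.6 [0.6 1.1]
1.4 [-0.1  1.7 -2. ] rad -2.0 tan -0.3 [0.6 0.9]
1.25 [-0.2  3.  -2.2] rad -2.1 tan -0.8 [0.6 0.7]
1.1 [-1.5  3.5  0.6] rad 1.2 tan -1.1 [0.6 0.8]
0.95 [-0.4  4.3  2. ] rad 1.9 tan 0.7 [0.5 0.9]
0.8 [-0.2  4.2  0.5] rad 0.5 tan 0.1 [0.5 1. ]
0.65 [-1.1  4.7  0.4] rad 1.1 tan -0.4 [0.4 1. ]
0.5 [-0.8  5.1 -1.5] rad -0.1 tan -1.7 [0.4 1. ]
0.35 [-2.3  4.7  0.1] rad 2.2 tan -0.8 [0.2 1.1]
0.29 [0.7 5.1 0. ] rad -0.6 tan 0.3 [0.2 1.1]
0.26 [-0.2  4.8 -0.5] rad 0.1 tan -0.5 [0.2 1.1]
0.23 [-0.5  5.9 -1. ] rad 0.2 tan -1.1 [0.2 1.1]
0.2 [-0.1  6.  -0.3] rad 0.0 tan -0.3 [0.2 1.1]
0.17 [ 0.6  4.4 -0.8] rad -0.7 tan -0.7 [0.3 1.1]
0.14 [-0.7  6.  -0.9] rad 0.5 tan -1.0 [0.2 1.1]
0.11 [ 0.5  5.2 -0.4] rad -0.6 tan -0.3 [0.3 1.1]
0.08 [-2.5  5.2  3.6] rad 2.9 tan 3.2 [0.  1.1]
end t 23.88 pos [ 0.5398 -0.0513  0.137 ] F [-2.5  5.2  3.6] w 0.0114
```

View pics/s6.png

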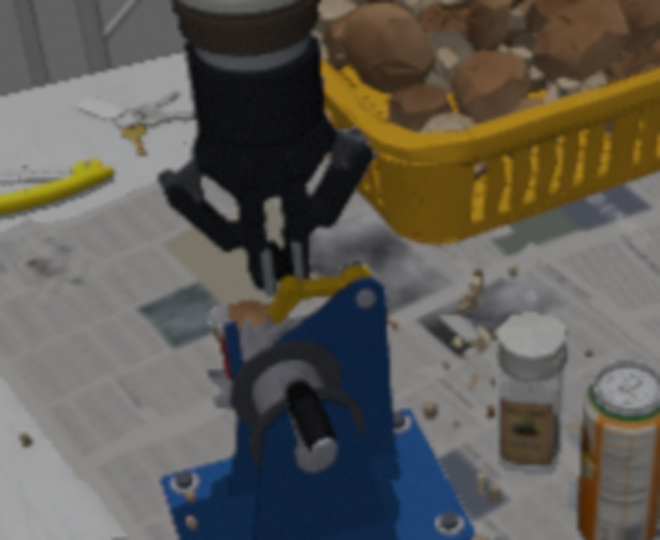

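```bash
python3 - <<'E'
from h import *
env.grip(.045,20); st_("rel"); p=env.get_state()["position"]; env.move_l(p+[0,0,.09],.15)
Y=-.084; w=.032
env.move_to(tcp(crank(.28,Y),(0,.07)),R()); env.grip(w,20)
b=env.move_l(tcp(crank(.28,Y)),.1,f_stop=6); env.pause(.2); st_(f"down {b}")
f0=F(10)
b=env.move_l(tcp(crank(.28,Y),(w/2-.0085+.0305,-.002)),.012,f_stop=5); st_(f"push {b}")
env.pause(.1); f=F(10)-f0; pos=env.get_state()["position"]
hx=(pos-tcp(crank(.28,Y)))@X-(w/2-.0085)+crank(.28)[0]
print("f",np.round(f,1),"handle x",round(hx*1e3,1),"q~",round(.15-np.arcsin(hx/.06),3))
pic("s7")
E
```

```text
rel t 24.36 pos [ 0.5396 -0.0517  0.1363] F [-0.8 -0.   0.1] w 0.0449
down False t 27.07 pos [ 0.5068 -0.1915  0.1371] F [0.1 0.4 0.5] w 0.032
push True t 29.1 pos [ 0.5321 -0.1934  0.1343] F [-2.1 -0.4 -0.5] w 0.032
f [-0.7 -0.2 -0.6] handle x 10.3 q~ -0.023
```

View pics/s7.png

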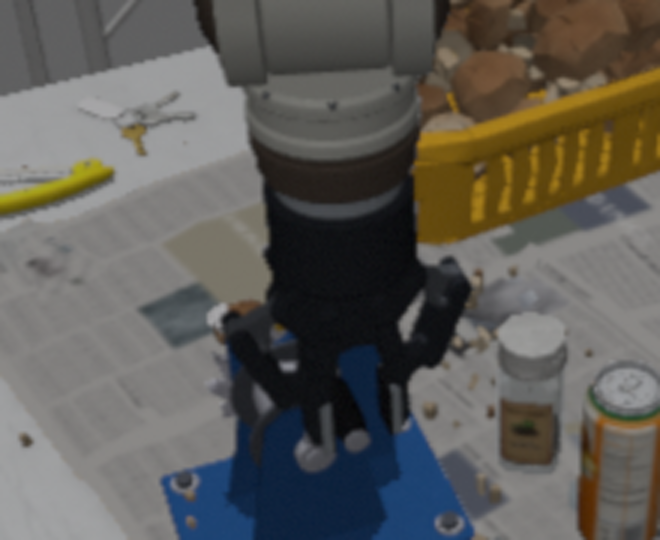

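The handle (355,440) stands against the near pad, at about q ≈ -0.02. I go on in small steps, watching the force.

```bash
python3 - <<'E'
from h import *
Y=-.084; w=.032
def FA(n=6):
    a=[]
    for _ in range(n): env.pause(.015); a.append(F(1))
    return np.mean(a,0)
p0=env.get_state()["position"]; tgt=p0.copy(); d=.0
for i in range(40):
    st=.0008 if i==0 or -f[0]<3 else .0003
    d+=st; env.move_l(p0+X*d,.015); f=FA()
    hx=(env.get_state()["position"]-tcp(crank(.28,Y)))@X-(w/2-.0085)+crank(.28)[0]
    print(i,round(d*1e3,1),np.round(f,1),"q~",round(.15-np.arcsin(hx/.06),3))
    if -f[0]>8.5 or hx>.024: break
st_("stop")
E
```

```text
0 0.8 [-4.7 -0.8 -0.2] q~ -0.03
1 1.1 [-6.5 -1.   0.3] q~ -0.031
2 1.4 [-7.1 -1.   0.1] q~ -0.033
3 1.7 [-8.2 -1.1  0.1] q~ -0.035
4 2.0 [-8.9 -0.8  0.2] q~ -0.036
stop t 31.0 pos [ 0.5328 -0.1934  0.1336] F [-8.9 -1.1  0.6] w 0.032
```

```bash
python3 - <<'E'
from h import *
p=env.get_state()["position"]; 
for k in range(6):
    env.pause(.2); print(np.round(F(),1))
env.move_l(p-X*.0065,.02); env.pause(.2); st_("backed")
env.move_l(env.get_state()["position"]+[0,0,.09],.12)
q=tcp(crank(.28,-.20),(-.1,.09)); env.move_to(q,R()); env.pause(.2); st_("away")
pic("s8")
s=env.snapshot("top"); cv2.imwrite("pics/t8.png",cv2.resize(s["color"][160:360,200:460,::-1],None,fx=3,fy=3,interpolation=cv2.INTER_CUBIC))
E
```

```text
[-8.7 -0.6  1. ]
[-8.7 -0.   0.7]
[-9.  -0.2  1. ]
[-9.7 -0.6  0.9]
[-9.4 -0.5 -0.7]
[-8.8 -0.9  0.4]
backed t 32.93 pos [ 0.5265 -0.1929  0.1336] F [-0.3  0.2  0.3] w 0.0317
away t 34.74 pos [ 0.3988 -0.2988  0.226 ] F [ 0.6  0.5 -0.1] w 0.032
```

View pics/s8.png

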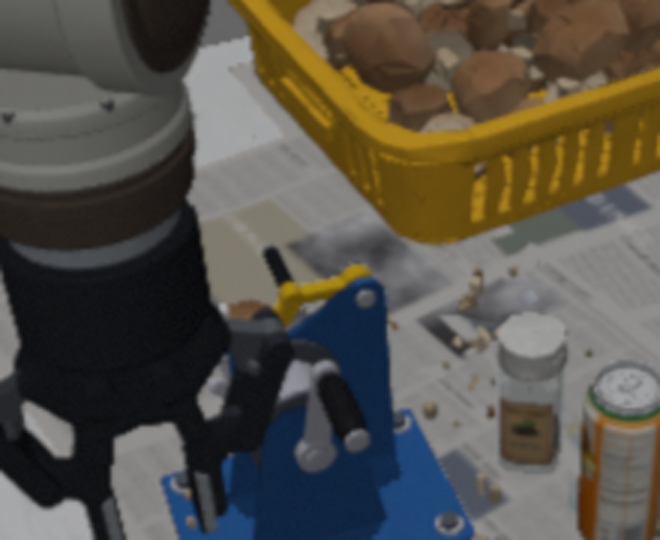

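View pics/t8.png

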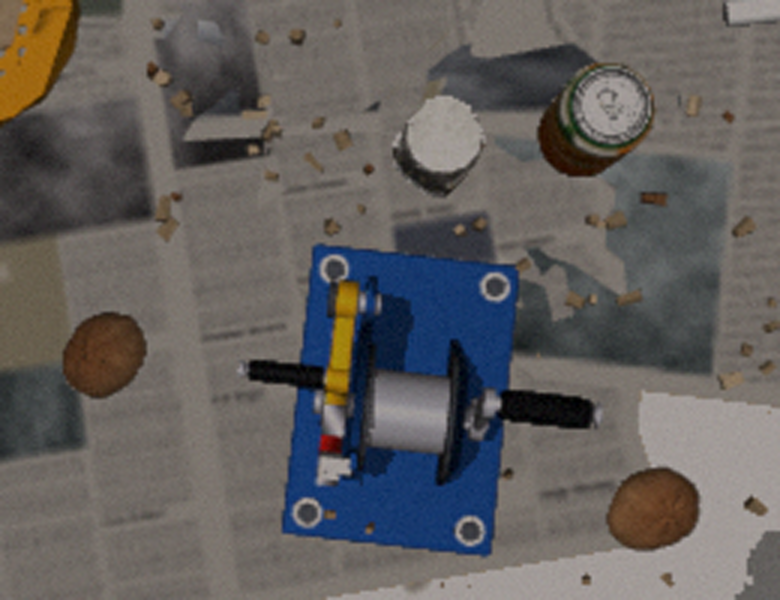

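The pawl sleeve is back where it started (248–325, 370). The red tooth (330,443) is next to the white pointer (333,468). Can, jar and mushrooms have not moved and the arm is clear.

```bash
python3 -c "
from rig import env
env.hand_in(); print(env.get_state()['clock'])"
```

```text
the job is handed in; nothing more can be done
the job is handed in; nothing more can be done
```

I threw the pawl onto its back stop, turned the crank back to a drum angle of about 0.28, and lowered the pawl under control onto a tooth's back. I then pushed the crank on against it and handed the job in. The last clock reading before that was about 35 s of the 72 s allowed.

- **Proof push:** the tooth seated at a drum angle of about -0.03, worked out from the arm's position. I held 8.7 to 9.7 N at the handle for a little over a second. By calculation, that is about 11 to 12.5 N on the pawl, inside the 6 to 20 N band. The drum-to-pawl force itself cannot be read.
- **Last pictures:** the pawl lies as it did at the start, and the red tooth is at the pointer. The can, jar and mushrooms look unmoved, and the gripper is clear of everything.
- **Oddities:**
  - The first push stopped early on a brief force spike, so I carried on in small steps.
  - While turning the crank, the force along its circle had the opposite sign to plain drag. It was only about 1.7 N and changed nothing.
  - Sideways forces of up to 6 N while gripping suggest my winch yaw was very slightly off, also without effect.

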